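# Demould a brush back and tray it

## Robot

A 6-joint arm with a two-finger parallel gripper is mounted at the origin on the work surface. World frame = base frame: x ahead of the robot, y to its left, z up, the work surface at z = 0. Lengths are in m, angles in rad, forces in N, time in s.
With the tool pointing down it reaches from about 0.375 to 0.925 m from the base axis. Payload 5.7 kg.
Tool frame: the origin (TCP) lies on the front face of the gripper's body, between the roots of the fingers; the fingertips stand 73 mm ahead of it and the grasp point (between the pads) lies 54 mm ahead of it; z points along the fingers, y is the line along which they close (so a half turn about z gives the same grasp; the last joint's range is limited). The gripper opens to 85 mm and grips with 20 to 120 N. Pads are 22 mm wide; open, the fingers measure 114 mm over their backs; the gripper's body (76 mm by 85 mm) begins 54 mm behind the grasp point. The pads swing forward as they close: fully open they stand 13 mm farther back than shut.
Start: joints at [1.084, 0.359, 1.51, -0, 1.272, -0.115], TCP at [0.218, 0.559, 0.304] pointing down, gripper open.
Joint ranges: [-2.97, 2.97], [-1.01, 2.36], [0.21, 2.38], [-0.96, 4.11], [0.2, 2.71], [-2.98, 2.98]. Speed limits (rad/s): [2.39, 2.39, 3.14, 3.14, 3.14, 3.14].

## Interface

Orientations are given as a rotation vector (axis times angle).
In Python, from bench import manip, vision, models gives the robot as it stands.
- The arm moves only by the tool drive_tool, never from a script. Its argument "motion" is text: rows parted by semicolons, each of 5 numbers parted by spaces: the shift along the tool's x, y, z in mm, then the turn about the tool's z in degrees, then the finger opening in mm, from 0 to 85.4. In form: tx ty tz turn fingers; .... A call has exactly 10 rows; each row is the pose to reach, as a shift and turn from the pose commanded when the call began, along the tool's axes at that moment; what a row does not reach only later rows make up. A row lasts 1/12 s, in which the tool goes at most 41.7 mm and 7.16 degrees, less where a joint would pass 70% of its speed; a pose out of reach is approached as far as the arm can. A call with a gripper value outside its range is refused whole. The fingers move at their own pace and stop on an object; "force" is the grip in N (left out, the last holds). Time passes only in rows, so rows that repeat a pose let the fingers close, or fill a call up. It gives the time, the measured TCP pose, the force, the opening and the grip force at its end, in the units of the state.
- manip.observe(): the state, without advancing time (a new reading comes with each control period).
- vision.snapshot(name): name is "side" or "top"; returns the picture (400x640x3 uint8, red, green, blue); there is no depth.
- vision.camera_info(name): a dict with "mtx" (3x3 intrinsics, pixels), "R" (3x3) and "t" (3): a world point X has camera coordinates R X + t. Camera axes: x right, y down, z forward; pixel columns grow to the right and rows downward; lengths in m; the calibration is good to about 2 mm. A picture is of the moment at which its call begins. camera_info takes no time and is no camera call.
- manip.finish_job(): hands the job in; it is judged then, once.
Trained networks look in the newest picture that a camera, given by its name, has taken for a name from the list of things; names that differ only in an ending like _2 or _b are one class to them, and where a whole thing is asked for, a point or a joint stands for the part that bears it (a point fixed in the world has none). Each returns a list of dicts, best first, with "score" (0 to 1); they miss things now and then, are a little off and sometimes report something else, mostly with a low value. They report only what shows in the picture. A call takes as long as a camera call. They do not tell look-alikes from the thing itself.
- models.outline_of(camera, name): "pixels" (400x640 bool, what is visible of it) and "pixel" ([row, column] in pixels, amid what is visible of it).
The state is a dict: "time": time; "q": joint angles; "qvel": joint speeds; "joint_efforts": joint torques, N m; "tool_pos": TCP position; "tool_rot": TCP orientation; "ft_force": force on the tool from outside, world axes, zero at the start; "moment": the same for the moment, N m; "grip_width": finger opening in m; "grasp_force": force on a finger pad.
Only numpy, scipy, OpenCV 4.12 (cv2) and the standard library are available. Lean on these libraries where they do the work, as an engineer would, in place of code of your own. Each camera call takes 0.05 s, during which the arm holds its last target. There are 200 camera calls.

## Task

Take the moulded brush back out of the open, sloping mould and lay it flat, ridge up, in the empty bay of the three-bay tray, lowering it in rather than dropping it. A steel core pin is still inside the socket in its end, so first slide it endways off the pin until you feel it meet the steel stop, then lift it out; do not push hard, and keep it in line with the cavity until it is out so that the pin is not bent. Leave the finished backs in the tray and the things on the plywood board where they are.

Things in the scene. Friction and masses are not known exactly. Their poses are not given: they have to be found in the camera images.
- brush_back: Moulded white plastic brush back, about 0.2 kg: slab 46 (x) x 140 (y) x 24 mm (z); on top, centred, a ridge to hold, 18 mm wide (x), 80 mm long (y), z 23 to 49 mm. Origin: centre of the slab's underside; z up through the ridge. A socket 15 wide, 12 high, 52 mm deep opens in its -y end at z 6 to 18 mm. At the start it lies in the mould, tilted with it, x across and y along the cavity.
- mould: Aluminium mould fixed on a stand, 110 (x) x 300 mm (y). Origin on the bench below its middle, z vertical, y along its length. Its face is tilted 18 degrees about its y axis, leaning to its own -x side (towards the robot). Pressing the brush back against the stop with over 45 N, or cocking it more than 5 degrees lengthwise while in the cavity, damages them.
- cavity (a point): Point on the middle line of the mould's cavity floor, at y = -35 mm, 60 mm above the mould's origin (axes as the mould body, not tilted). The cavity is 50 mm wide with walls 22 mm high and runs along y. The brush back starts with its origin here.
- pin_wall (a point): Where the fixed 9 mm steel core pin comes out of the cavity's -y end wall, on its axis, 12 mm above the cavity floor. It points along +y and enters the brush back's socket 5 to 45 mm deep; the depth differs each time and cannot be seen.
- stop_end (a point): Cavity floor level near the +y end, inside the steel stop block (21 mm high, adjustable, its face is 8 to 48 mm from the brush back's +y end at the start). That gap is always 3 mm more than the pin's depth: slid along +y, parallel to the cavity floor, until it meets the stop, the back is clear of the pin and can be lifted square out of the sloping face.
- tray: Grey plastic tray fixed on the bench, 222 (x) x 190 (y) x 30 mm high, walls 4 mm, inner floor about 4 mm above the origin (centre of its underside). Two dividers across x make three bays side by side along x, centred at x = -72.5, 0 and +72.5 mm, each about 67 x 182 mm, long side along y. Two bays hold finished backs, one is empty.
- slip: Brown kraft-paper job slip, 45 x 130 mm, lying flat (it cannot be moved or felt) in the middle of the floor of the empty bay; origin at its centre, y along the bay. The brush back may lie on it either way round.
- finished_a: A finished brush back, same shape and origin as brush_back, lying in one bay of the tray.
- finished_b: Another finished brush back lying in another bay.
- board: Plywood board 200 (x) x 170 (y) x 12 mm, fixed, with a brass cup, a dusting brush and a steel collar standing on it. Origin: centre of its underside.
- brass_cup: Brass cup, 52 mm diameter, 50 mm high, on the board.
- dust_brush: Dusting brush, 150 mm long, on the board.
- collar: Steel collar, 48 mm diameter, 30 mm high, on the board.
There are look-alikes about, which are no part of the job. What is shaped like the brush_back but pink, turquoise or yellow is not meant.

How it is judged:
By the outcome, as a careful person would: the job done as asked, in the order asked, and still so for the second after the job is handed in, with the robot touching nothing.
It also fails if it takes over 51 s, if anything falls off the work surface, if the arm or the gripper's body presses on something with over 40 N, if the wrist force passes 120 N, or if a joint passes its speed limit or range.

## Working session

There is one attempt and no reset: what is moved stays moved. The work goes in short steps, Python scripts to look and compute and a tool call to move; the robot and the scene stay as the last step left them, time stands still between calls to the robot, and variables do not carry over. Pictures are saved under pics/ and viewed, at most 10 in all, crops included, and the job is handed in when it is done.

Besides the shell and the picture viewer there is one more tool, called after "Request:" by a JSON object that holds its "name" and its "arguments", one argument or row to a line. drive_tool: Moves the arm, as the interface text tells. Its arguments: {"type":"object","properties":{"motion":{"type":"string"},"force":{"type":"number"}},"required":["motion"]}

```bash
mkdir -p pics; ls; cat > h.py <<'E'
import numpy as np,cv2
from bench import manip,vision,models
def save(im,fn): cv2.imwrite('pics/'+fn,cv2.cvtColor(im,cv2.COLOR_RGB2BGR))
def proj(c,X):
    i=vision.camera_info(c);p=(np.array(i['R'])@np.atleast_2d(X).T).T+np.array(i['t']);u=(np.array(i['mtx'])@p.T).T
    return u[:,:2]/u[:,2:]   # col,row
def ray_z(c,col,row,z):
    i=vision.camera_info(c);R=np.array(i['R']);t=np.array(i['t']);C=-R.T@t
    d=R.T@np.linalg.solve(np.array(i['mtx']),[col,row,1]);return C+d*(z-C[2])/d[2]
E
python3 - <<'E'
from h import *
a=vision.snapshot('top');b=vision.snapshot('side')
save(a,'top0.png');save(b,'side0.png')
for c in('top','side'):
    i=vision.camera_info(c);R=np.array(i['R']);print(c,(-R.T@i['t']).round(3),R.round(2).tolist(),np.array(i['mtx']).round(1).tolist())
    for n in('brush_back','mould','tray','slip','board'):
        for o in models.outline_of(c,n)[:4]:
            (cx,cy),(w,h),an=cv2.minAreaRect(np.argwhere(o['pixels'])[:,::-1].astype(np.float32)) if o['pixels'].any() else ((0,0),(0,0),0)
            print(n,round(o['score'],2),np.round(o['pixel']),'rect c,r',round(cx),round(cy),round(w),round(h),round(an))
s=manip.observe();print({k:np.round(v,3).tolist() for k,v in s.items()})
E
```

```text
pics
top [ 0.33  -0.045  1.175] [[-0.01, -1.0, 0.0], [-1.0, 0.01, -0.09], [0.09, -0.0, -1.0]] [[420.9, 0.0, 319.9], [0.0, 420.9, 202.0], [0.0, 0.0, 1.0]]
brush_back 0.83 [237. 487.] rect c,r 484 234 22 54 38
brush_back 0.68 [254. 398.] rect c,r 401 254 53 20 82
brush_back 0.62 [277. 206.] rect c,r 204 276 19 56 89
brush_back 0.58 [157. 320.] rect c,r 318 159 19 53 76
mould 0.7 [172. 297.] rect c,r 306 165 50 114 76
tray 0.82 [161. 407.] rect c,r 412 169 81 71 80
tray 0.71 [153. 213.] rect c,r 209 154 17 18 90
slip 0.94 [167. 407.] rect c,r 408 170 17 46 80
board 0.82 [176. 196.] rect c,r 195 175 62 72 10
side [-0.069 -1.301  0.84 ] [[0.93, -0.36, 0.02], [-0.16, -0.46, -0.88], [0.33, 0.81, -0.48]] [[483.2, 0.0, 309.5], [0.0, 483.2, 193.4], [0.0, 0.0, 1.0]]
brush_back 0.89 [309. 336.] rect c,r 337 309 58 23 14
brush_back 0.82 [179. 229.] rect c,r 229 180 28 14 58
brush_back 0.66 [259. 284.] rect c,r 285 258 19 47 74
brush_back 0.58 [189. 339.] rect c,r 340 191 36 13 34
mould 0.65 [202. 334.] rect c,r 338 199 92 48 37
tray 0.6 [258. 369.] rect c,r 373 252 56 85 68
slip 0.68 [252. 369.] rect c,r 369 254 37 10 41
board 0.81 [170. 287.] rect c,r 293 170 23 49 86
{'time': 0.6, 'q': [1.084, 0.359, 1.51, 0.0, 1.273, -0.115], 'qvel': [0.001, -0.0, -0.001, 0.001, -0.003, 0.001], 'joint_efforts': [-0.001, -52.73, -27.892, -0.0, 0.002, -0.0], 'tool_pos': [0.218, 0.559, 0.304], 'tool_rot': [-0.581, -3.087, 0.0], 'ft_force': [0.301, 0.15, 0.621], 'moment': [-0.051, 0.041, -0.021], 'grasp_force': 0.0, 'grip_width': 0.086}
```

View pics/top0.png

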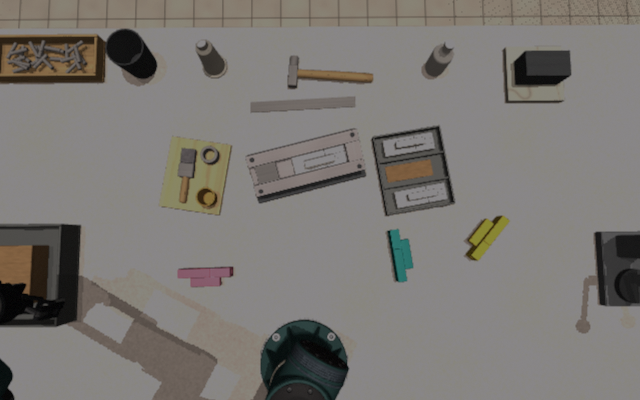

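View pics/side0.png

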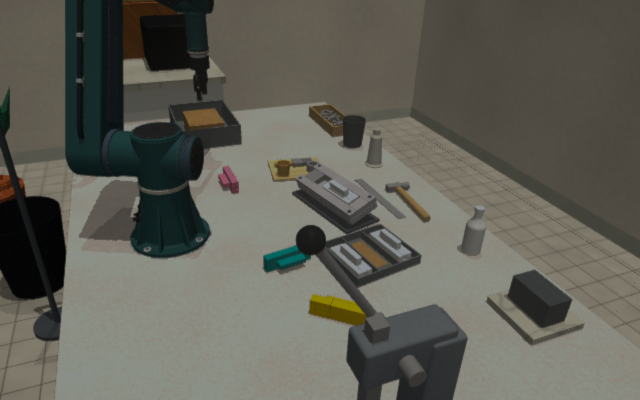

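Top view: white backs at (318,159) in the mould, (411,145) and (420,195) in the tray. Pink (205,276), turquoise (400,254) and yellow (487,237) are look-alikes. The one I want is the white one in the mould at (318,159). I'll check it in a crop.

```bash
python3 - <<'E'
from h import *
a=cv2.imread('pics/top0.png');b=cv2.imread('pics/side0.png')
A=cv2.resize(a[120:225,235:465],None,fx=3.4,fy=3.4,interpolation=cv2.INTER_CUBIC)
B=cv2.resize(b[155:235,285:385],None,fx=2.7,fy=2.7,interpolation=cv2.INTER_CUBIC)
A=cv2.convertScaleAbs(A,alpha=1.4)
B=cv2.convertScaleAbs(B,alpha=1.2)
c=np.zeros((A.shape[0]+B.shape[0],max(A.shape[1],B.shape[1]),3),np.uint8);c[:A.shape[0],:A.shape[1]]=A;c[A.shape[0]:,:B.shape[1]]=B
cv2.imwrite('pics/crop0.png',c);print(c.shape,A.shape)
E
```

```text
(573, 782, 3) (357, 782, 3)
```

View pics/crop0.png

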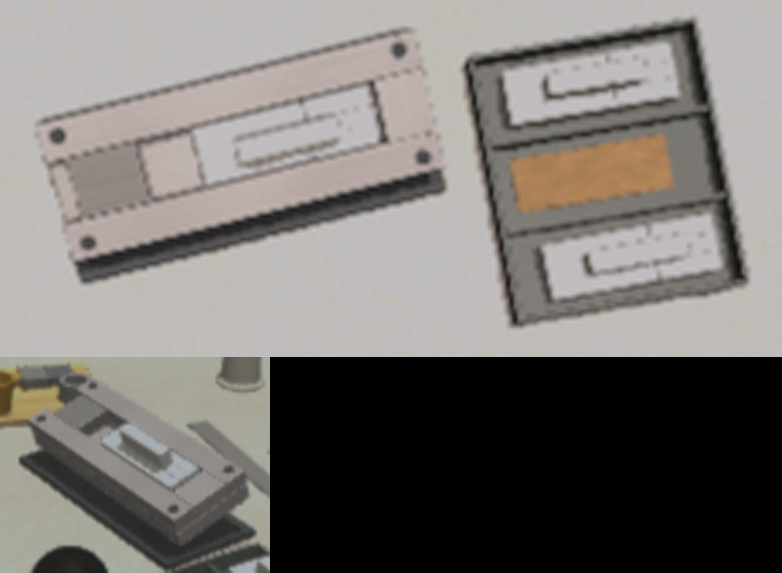

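```bash
cat > fit.py <<'E'
from h import *
from scipy.optimize import least_squares
def Rz(a): c,s=np.cos(a),np.sin(a);return np.array([[c,-s,0],[s,c,0],[0,0,1]])
c,s=np.cos(np.radians(18)),np.sin(np.radians(18))
T=np.array([[c,0,-s],[0,1,0],[s,0,c]])  # tilted axes: z-> (-s,0,c)
def tilt(P): return np.array(P,float)@T.T+[0,0,60]
def box(x,y0,y1,z): return [[-x,y1,z],[x,y1,z],[x,y0,z],[-x,y0,z]]
face=tilt(box(55,-150,150,22)); slab=tilt(box(23,-105,35,24)); ridge=tilt(box(9,-75,5,49)); ridgeb=tilt(box(9,-75,5,24))
tray=np.array(box(111,-95,95,30),float); slip=np.array(box(22.5,-65,65,4),float)
def W(P,p): return (P/1000)@Rz(p[2]).T+[p[0],p[1],0]
top=lambda L:(np.array(L)+.5)/3.4-.5+[235,120]
side=lambda L:(np.array(L)-[0,357]+.5)/2.7-.5+[285,155]
E
cat > f1.py <<'E'
from fit import *
# order: (-x,+y),(+x,+y),(+x,-y),(-x,-y)
ft=top([(75,262),(38,122),(412,28),(442,165)]);bt=top([(207,187),(192,128),(379,82),(388,139)])
bs=side([(101,438),(124,423),(201,467),(178,487)])
tr=top([(513,325),(465,60),(693,20),(747,283)]);sl=top([(518,213),(510,158),(668,134),(675,188)])
def r(p): return np.concatenate([(proj('top',W(face,p))-ft).ravel(),(proj('top',W(slab,p))-bt).ravel(),.7*(proj('side',W(slab,p))-bs).ravel()])
m=least_squares(r,[.5,0,.25],loss='soft_l1').x
print('mould',m.round(4),np.degrees(m[2]).round(2)); print(r(m).reshape(-1,2).round(1).tolist())
q=lambda p:np.concatenate([(proj('top',W(tray,p))-tr).ravel()]);t=least_squares(q,[.5,-.2,.2]).x
q2=lambda p:(proj('top',W(slip,p))-sl).ravel();u=least_squares(q2,[.5,-.2,.2]).x
print('tray',t.round(4),np.degrees(t[2]).round(2),q(t).round(1)); print('slip',u.round(4),np.degrees(u[2]).round(2),q2(u).round(1))
np.save('pose.npy',[m,t,u])
a=cv2.imread('pics/top0.png');b=cv2.imread('pics/side0.png')
def draw(im,cam,P,p,col,o,s):
    uv=((proj(cam,W(P,p))-o+.5)*s-.5);cv2.polylines(im,[np.round(uv*16).astype(np.int32)],True,col,1,cv2.LINE_AA,4)
A=cv2.resize(a[120:225,235:465],None,fx=3.4,fy=3.4,interpolation=cv2.INTER_CUBIC);B=cv2.resize(b[155:235,285:415],None,fx=2.9,fy=2.9,interpolation=cv2.INTER_CUBIC)
A=cv2.convertScaleAbs(A,alpha=1.3)
for im,cam,o,sc in((A,'top',[235,120],3.4),(B,'side',[285,155],2.9)):
    for P,p,cl in((face,m,(0,0,255)),(slab,m,(0,160,0)),(ridge,m,(255,0,0)),(ridgeb,m,(255,0,255)),(tray,t,(0,0,255)),(slip,t,(0,160,0))): draw(im,cam,P,p,cl,np.array(o),sc)
cc=np.zeros((A.shape[0]+B.shape[0],A.shape[1],3),np.uint8);cc[:A.shape[0]]=A;cc[A.shape[0]:,:B.shape[1]]=B;cv2.imwrite('pics/fit.png',cc)
s=manip.observe()
R=cv2.Rodrigues(np.array(s['tool_rot']))[0];print(R.round(3).tolist())
g=W(tilt([[0,-35,49],[0,-35,24]]),m);print('ridge top mid, slab top mid',g.round(4).tolist())
E
python3 f1.py
```

```text
mould [ 0.5413 -0.0124  0.2482] 14.22
[[0.1, -0.3], [-0.6, 0.7], [1.0, -0.3], [1.3, -0.1], [0.3, -0.6], [0.2, -0.1], [-3.0, 0.1], [-1.7, 0.3], [-0.3, 1.1], [1.0, 0.1], [-0.1, 0.5], [-1.7, 0.6]]
tray [ 0.5207 -0.3041  0.1645] 9.42 [ 0.5  0.3 -0.3 -0.6 -0.1 -0.4 -0.   0.7]
slip [ 0.5231 -0.3003  0.1431] 8.2 [ 0.5 -0.4  0.3  0.1 -0.8  0.3 -0.   0. ]
[[-0.932, 0.363, -0.0], [0.363, 0.932, -0.0], [0.0, -0.0, -1.0]]
ridge top mid, slab top mid [[0.5352, -0.0501, 0.1066], [0.5427, -0.0482, 0.0828]]
```

View pics/fit.png

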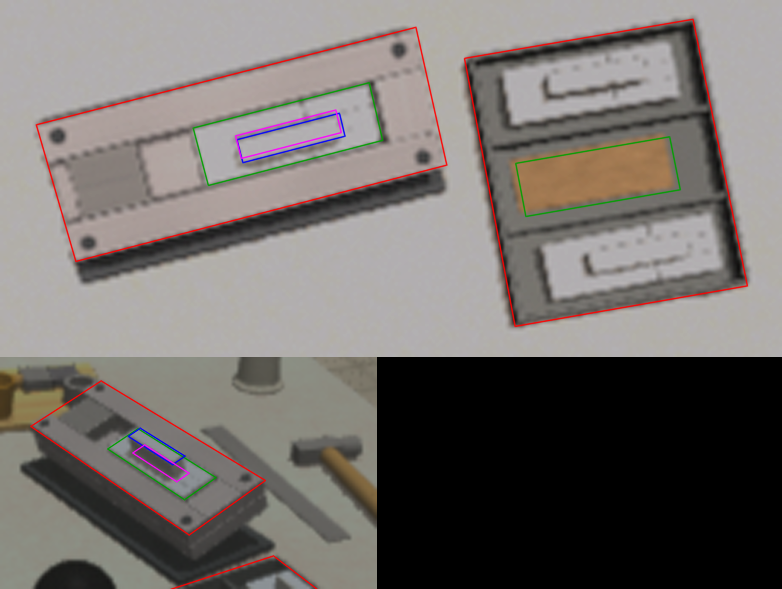

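The overlay matches: mould face, slab and ridge in both views, and the tray too. The chosen back is the white one in the mould, slab (193–380, 82–187) in the crop. I'll refine its lengthwise position, because the 80 mm ridge has to fit within the 85 mm opening. The tool can't tilt, so I'll grip the ridge on its ends.

```bash
python3 - <<'E'
from fit import *
m=np.load('pose.npy')[0]
for cam,fn in(('top','top0.png'),('side','side0.png')):
    g=cv2.imread('pics/'+fn)
    for lab,xs,z,y0 in(('slab',[-19,-15,15,19],24,35),('slab',[-19,-15,15,19],24,-105),('ridgetop',[-6,0,6],49,5),('ridgetop',[-6,0,6],49,-75),('face',[-45,-40,40,45],22,150),('face',[-45,-40,40,45],22,-150)):
        ys=np.arange(y0-9,y0+10,1.5);v=0
        for x in xs:
            uv=proj(cam,W(tilt([[x,y,z] for y in ys]),m)).astype(np.float32)
            v=v+cv2.remap(g,uv[:,0][None],uv[:,1][None],cv2.INTER_LINEAR)[0].mean(1)
        print(cam,lab,y0,(v/len(xs)).round().astype(int).tolist())
    # lateral x for slab
    for z,x0 in((24,23),(24,-23),(49,9),(49,-9)):
        xs=np.arange(x0-6,x0+6.1,1.);v=0
        for y in np.arange(-70,0,5):
            uv=proj(cam,W(tilt([[x,y,z] for x in xs]),m)).astype(np.float32);v=v+cv2.remap(g,uv[:,0][None],uv[:,1][None],cv2.INTER_LINEAR)[0].mean(1)
        print(cam,'x',z,x0,(v/14).round().astype(int).tolist())
s=manip.observe();R=cv2.Rodrigues(np.array(s['tool_rot']))[0]
tgt=W(tilt([[0,-35,36]]),m)[0];print('ridge mid',tgt.round(4), 'shift mm to xy,', (R.T@(tgt-s['tool_pos'])*1000).round(1))
yd=Rz(m[2])[:,1];print('turn about tool z', np.degrees(np.arctan2((R.T@yd)[0]*-1,(R.T@yd)[1])).round(2))
E
```

```text
top slab 35 [134, 135, 135, 135, 135, 130, 121, 109, 102, 108, 118, 121, 122]
top slab -105 [129, 127, 118, 101, 80, 66, 80, 103, 119, 132, 135, 135, 135]
top ridgetop 5 [132, 133, 133, 132, 132, 129, 124, 120, 119, 125, 132, 135, 135]
top ridgetop -75 [135, 134, 133, 132, 132, 133, 131, 129, 128, 130, 132, 131, 132]
top face 150 [76, 96, 113, 122, 125, 123, 122, 123, 126, 131, 134, 134, 134]
top face -150 [134, 134, 134, 134, 134, 131, 126, 122, 120, 123, 124, 121, 115]
top x 24 23 [135, 134, 131, 124, 113, 102, 94, 94, 100, 109, 119, 124, 125]
top x 24 -23 [124, 119, 110, 102, 98, 100, 106, 116, 123, 124, 119, 112, 103]
top x 49 9 [135, 135, 133, 127, 120, 112, 108, 108, 114, 122, 128, 133, 134]
top x 49 -9 [117, 109, 101, 95, 97, 103, 111, 120, 128, 133, 135, 135, 135]
side slab 35 [140, 140, 139, 139, 139, 135, 130, 122, 113, 104, 99, 93, 92]
side slab -105 [119, 116, 111, 105, 98, 94, 93, 97, 106, 117, 127, 133, 137]
side ridgetop 5 [135, 135, 135, 136, 134, 132, 127, 121, 113, 101, 91, 81, 74]
side ridgetop -75 [108, 105, 102, 99, 98, 97, 97, 101, 110, 119, 127, 132, 137]
side face 150 [73, 78, 83, 89, 96, 102, 106, 109, 106, 102, 98, 94, 91]
side face -150 [72, 69, 67, 66, 67, 68, 72, 78, 88, 98, 106, 111, 111]
side x 24 23 [134, 135, 135, 134, 132, 129, 125, 121, 119, 118, 118, 118, 118]
side x 24 -23 [114, 111, 106, 101, 97, 97, 101, 109, 117, 123, 125, 123, 119]
side x 49 9 [142, 141, 139, 136, 132, 128, 125, 123, 122, 121, 120, 120, 119]
side x 49 -9 [73, 72, 73, 75, 78, 85, 94, 104, 114, 124, 131, 136, 139]
ridge mid [ 0.5391 -0.0491  0.0942] shift mm to xy, [-520.1 -449.9  209.7]
turn about tool z -35.52
```

Request:
{"name": "drive_tool", "arguments": {
  "motion": "-30 -26 0 -5 85.4;-60 -52 0 -10 85.4;-90 -78 0 -15 85.4;-120 -104 5 -20 85.4;-150 -130 10 -25 85.4;-180 -156 15 -30 85.4;-210 -182 20 -35.5 85.4;-240 -208 25 -35.5 85.4;-270 -234 30 -35.5 85.4;-300 -260 35 -35.5 85.4"
}}

```text
time: 1.43
tool_pos: [0.4036, 0.206, 0.269]
tool_rot: [-0.389, 3.117, 0.0]
ft_force: [1.3, 0.7, -0.3]
grip_width: 0.0856
grasp_force: 0.0
```

```bash
cat > st.py <<'E'
from fit import *
import sys
m,t,u=np.load('pose.npy')
def st(tgt=None,yaw=None):
    s=manip.observe();R=cv2.Rodrigues(np.array(s['tool_rot']))[0];p=np.array(s['tool_pos'])
    print('t',round(s['time'],2),'pos',p.round(4),'F',np.round(s['ft_force'],1),'M',np.round(s['moment'],2),'w',round(s['grip_width']*1000,1),'g',round(s['grasp_force'],1),'z',R[:,2].round(3),'q',np.round(s['q'],2))
    if tgt is not None:
        yd=Rz(yaw)[:,1];v=R.T@yd;print('shift',(R.T@(tgt-p)*1000).round(1),'turn',np.degrees(np.arctan2(-v[0],v[1])).round(2))
    return R
grip=W(tilt([[-.5,-33,39]]),m)[0]
E
python3 - <<'E'
from st import *
g=grip.copy();g[2]=.195;print(grip);st(g,m[2])
E
```

```text
[ 0.53727645 -0.04748938  0.0969367 ]
t 1.43 pos [0.4036 0.206  0.269 ] F [ 1.3  0.7 -0.3] M [ 0.02 -0.08  0.04] w 85.6 g 0.0 z [ 0.001  0.    -1.   ] q [ 0.32  0.19  1.86 -0.    1.1  -1.5 ]
shift [ -67.3 -278.6   74.1] turn -0.01
```

Request:
{"name": "drive_tool", "arguments": {
  "motion": "-8 -34 5 0 85.4;-16 -69 10 0 85.4;-25 -104 15 0 85.4;-34 -139 20 0 85.4;-42 -174 25 0 85.4;-50 -209 40 0 85.4;-59 -244 55 0 85.4;-67 -278 70 0 85.4;-67.3 -278.6 74 0 85.4;-67.3 -278.6 74 0 85.4"
}}

```text
time: 2.27
tool_pos: [0.5368, -0.0474, 0.1936]
tool_rot: [0.383, -3.116, -0.001]
ft_force: [-1.0, 0.2, -0.3]
grip_width: 0.0854
grasp_force: 0.0
```

```bash
python3 - <<'E'
from st import *
g=grip.copy();g[2]=.149;st(g,m[2])
b=vision.snapshot('side');a=vision.snapshot('top');save(a,'top1.png');save(b,'side1.png')
B=cv2.resize(b[110:230,280:400],None,fx=5,fy=5,interpolation=cv2.INTER_CUBIC)
# draw expected tip positions: TCP, pts at depth 42,61,73 and y +-43
s=manip.observe();R=cv2.Rodrigues(np.array(s['tool_rot']))[0];p=np.array(s['tool_pos'])
for d,cl in((0,(255,255,0)),(61,(255,0,0)),(73,(0,255,0))):
    P=np.array([p+R@(np.array([0,y,d])/1000) for y in(-57,-43,43,57)]);uv=(proj('side',P)-[280,110]+.5)*5-.5
    for q in uv: cv2.circle(B,tuple(int(x) for x in q),3,cl,-1)
save(B,'hov.png')
E
```

```text
t 2.27 pos [ 0.5368 -0.0474  0.1936] F [-1.   0.2 -0.3] M [ 0.05 -0.02 -0.01] w 85.4 g 0.0 z [-0.002  0.    -1.   ] q [-0.22  0.4   1.76 -0.    0.98 -2.03]
shift [-0.5 -0.2 44.6] turn -0.21
```

View pics/hov.png

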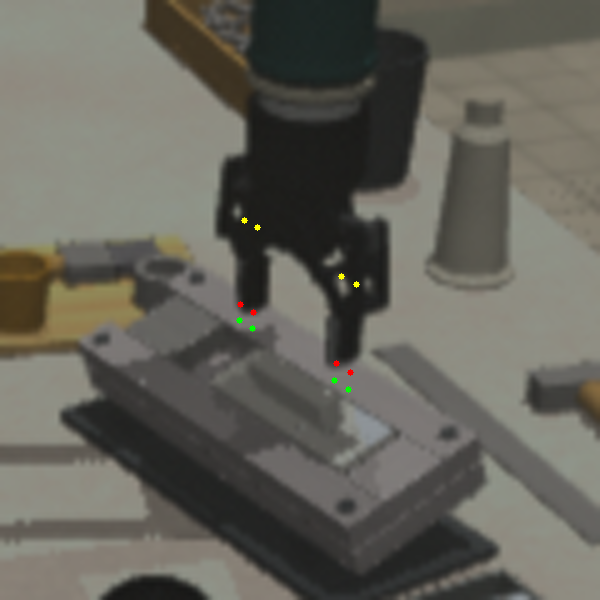

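The picture shows fingertips at about (255,308) and (340,360), which matches my 61 mm tip estimate (red dots). The ridge lies below, between them. I'll go down to just above the ridge top and check again.

Request:
{"name": "drive_tool", "arguments": {
  "motion": "0 0 4 0 85.4;0 0 8 0 85.4;-0.5 0 12 0 85.4;-0.5 0 15 -0.2 85.4;-0.5 0 17 -0.2 85.4;-0.5 0 18 -0.2 85.4;-0.5 0 19 -0.2 85.4;-0.5 0 19 -0.2 85.4;-0.5 0 19 -0.2 85.4;-0.5 0 19 -0.2 85.4"
}}

```text
time: 3.2
tool_pos: [0.5372, -0.0458, 0.176]
tool_rot: [-0.394, 3.117, -0.0]
ft_force: [-0.1, 0.6, -0.3]
grip_width: 0.0857
grasp_force: 0.0
```

```bash
python3 - <<'E'
from st import *
g=grip.copy();g[2]=.149;st(g,m[2])
b=vision.snapshot('side');a=vision.snapshot('top');save(b,'side2.png');save(a,'top2.png')
x0,y0=300,150
B=cv2.resize(b[y0:y0+60,x0:x0+80],None,fx=10,fy=10,interpolation=cv2.INTER_CUBIC)
B=cv2.convertScaleAbs(B,alpha=1.6,beta=10)
s=manip.observe();R=cv2.Rodrigues(np.array(s['tool_rot']))[0];p=np.array(s['tool_pos'])
def dots(P,cl):
    for q in (proj('side',np.array(P))-[x0,y0]+.5)*10-.5: cv2.circle(B,tuple(int(x) for x in q),4,cl,-1)
dots([p+R@(np.array([x,y,61])/1000) for y in(-43,43) for x in(-11,11)],(255,0,0))
mm=m.copy()
dots(W(tilt([[x,y+2,49] for y in(-75,5) for x in (-9,9)]),m),(0,255,0))
save(B,'hov2.png')
E
```

```text
t 3.2 pos [ 0.5372 -0.0458  0.176 ] F [-0.1  0.6 -0.3] M [ 0.01 -0.01  0.01] w 85.7 g 0.0 z [ 0. -0. -1.] q [-0.21  0.42  1.78 -0.    0.94 -2.04]
shift [ 0.3 -1.7 27. ] turn 0.17
```

View pics/hov2.png

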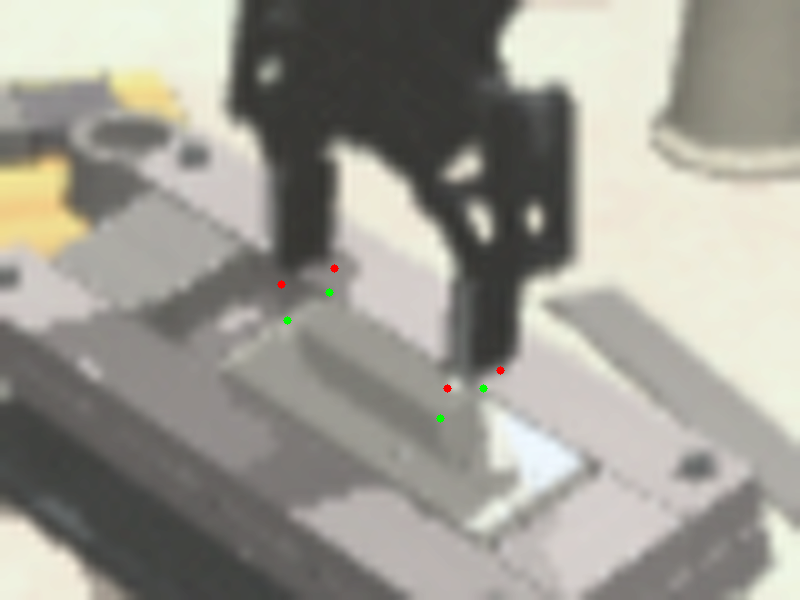

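The picture shows the finger tips at (305,262) and (490,372) in the 10x crop, straddling the ridge ends at (310,310) and (460,405). I'll descend in small steps and check the force each time.

Request:
{"name": "drive_tool", "arguments": {
  "motion": "0 0 1 0 85.4;0 0 2 0 85.4;0 0 3 0 85.4;0 0 4 0 85.4;0 0 5 0 85.4;0 0 6 0 85.4;0 0 7 0 85.4;0 0 8 0 85.4;0 0 8.5 0 85.4;0 0 9 0 85.4"
}}

```text
time: 4.13
tool_pos: [0.537, -0.0457, 0.1668]
tool_rot: [0.394, -3.117, 0.0]
ft_force: [-0.0, 0.3, 0.2]
grip_width: 0.0854
grasp_force: 0.0
```

Request:
{"name": "drive_tool", "arguments": {
  "motion": "0 0 0.5 0 85.4;0 0 1 0 85.4;0 0 1.5 0 85.4;0 0 2 0 85.4;0 0 2.5 0 85.4;0 0 3 0 85.4;0 0 3.5 0 85.4;0 0 4 0 85.4;0 0 4 0 85.4;0 0 4 0 85.4"
}}

```text
time: 4.97
tool_pos: [0.537, -0.0457, 0.1629]
tool_rot: [0.394, -3.117, 0.0]
ft_force: [0.2, 1.1, 0.1]
grip_width: 0.0855
grasp_force: 0.0
```

Request:
{"name": "drive_tool", "arguments": {
  "motion": "0 -0.5 0.5 0 85.4;0 -1 1 0 85.4;0 -1 1.5 0 85.4;0 -1 2 0 85.4;0 -1 2.5 0 85.4;0 -1 3 0 85.4;0 -1 3.5 0 85.4;0 -1 4 0 85.4;0 -1 4 0 85.4;0 -1 4 0 85.4"
}}

```text
time: 5.8
tool_pos: [0.5373, -0.0467, 0.1589]
tool_rot: [0.394, -3.117, 0.0]
ft_force: [0.4, -0.1, -0.3]
grip_width: 0.0851
grasp_force: 0.0
```

Request:
{"name": "drive_tool", "arguments": {
  "motion": "0 0 0.5 0 85.4;0 0 1 0 85.4;0 0 1.5 0 85.4;0 0 2 0 85.4;0 0 2.5 0 85.4;0 0 3 0 85.4;0 0 3.5 0 85.4;0 0 4 0 85.4;0 0 4 0 85.4;0 0 4 0 85.4"
}}

```text
time: 6.63
tool_pos: [0.5373, -0.0467, 0.1549]
tool_rot: [0.394, -3.117, 0.0]
ft_force: [-1.0, -0.6, 0.2]
grip_width: 0.0856
grasp_force: 0.0
```

```bash
python3 - <<'E'
from st import *
g=grip.copy();g[2]=.149;st(g,m[2])
E
```

```text
t 6.63 pos [ 0.5373 -0.0467  0.1549] F [-1.  -0.6  0.2] M [ 0.04 -0.01  0.01] w 85.6 g 0.0 z [-0. -0. -1.] q [-0.21  0.46  1.8  -0.    0.89 -2.04]
shift [ 0.2 -0.8  5.9] turn 0.18
```

Request:
{"name": "drive_tool", "arguments": {
  "motion": "0 0 0.5 0 85.4;0 0 1 0 85.4;0 0 1.5 0 85.4;0 0 2 0 85.4;0 0 2.5 0 85.4;0 0 3 0 85.4;0 0 3.5 0 85.4;0 0 4 0 85.4;0 0 4.5 0 85.4;0 0 4.5 0 85.4"
}}

```text
time: 7.47
tool_pos: [0.5373, -0.0467, 0.1503]
tool_rot: [0.394, -3.117, -0.0]
ft_force: [0.3, -0.0, 0.1]
grip_width: 0.0853
grasp_force: 0.0
```

Request:
{"name": "drive_tool", "arguments": {
  "motion": "0 0 0 0 83;0 0 0 0 82;0 0 0 0 81;0 0 0 0 80;0 0 0 0 79;0 0 0 0 78;0 0 0 0 77;0 0 0 0 77;0 0 0 0 77;0 0 0 0 77",
  "force": 25
}}

```text
time: 8.3
tool_pos: [0.5374, -0.0468, 0.1507]
tool_rot: [-0.394, 3.117, -0.0]
ft_force: [-1.8, -0.9, 5.2]
grip_width: 0.0794
grasp_force: 29.2
```

```bash
python3 - <<'E'
from st import *
g=grip.copy();g[2]=.149;st(g,m[2])
E
```

```text
t 8.3 pos [ 0.5374 -0.0468  0.1507] F [-1.8 -0.9  5.2] M [-0.11  0.24 -0.06] w 79.4 g 29.2 z [ 0. -0. -1.] q [-0.21  0.46  1.8  -0.    0.88 -2.04]
shift [ 0.3 -0.7  1.7] turn 0.17
```

```bash
python3 - <<'E'
from fit import *
m=np.load('pose.npy')[0]
g=cv2.imread('pics/top0.png');ys=np.arange(30,95,1.5);v=0
for x in(-18,-10,0,10,18):
    uv=proj('top',W(tilt([[x,y,21] for y in ys]),m)).astype(np.float32);v=v+cv2.remap(g,uv[:,0][None],uv[:,1][None],cv2.INTER_LINEAR)[0].mean(1)
print([(float(y),int(k)) for y,k in zip(ys,v/5)])
E
```

```text
[(30.0, 135), (31.5, 135), (33.0, 134), (34.5, 126), (36.0, 116), (37.5, 109), (39.0, 107), (40.5, 117), (42.0, 125), (43.5, 125), (45.0, 125), (46.5, 125), (48.0, 124), (49.5, 125), (51.0, 125), (52.5, 125), (54.0, 124), (55.5, 124), (57.0, 124), (58.5, 124), (60.0, 125), (61.5, 125), (63.0, 125), (64.5, 125), (66.0, 125), (67.5, 124), (69.0, 123), (70.5, 123), (72.0, 123), (73.5, 123), (75.0, 122), (76.5, 117), (78.0, 106), (79.5, 93), (81.0, 89), (82.5, 91), (84.0, 96), (85.5, 98), (87.0, 98), (88.5, 98), (90.0, 98), (91.5, 98), (93.0, 97), (94.5, 97)]
```

Request:
{"name": "drive_tool", "arguments": {
  "motion": "0 0 -0.3 0 77;0 1 -0.3 0 77;0 2 -0.3 0 77;0 3 -0.3 0 77;0 4 -0.3 0 77;0 5 -0.3 0 77;0 6 -0.3 0 77;0 6 -0.3 0 77;0 6 -0.3 0 77;0 6 -0.3 0 77",
  "force": 40
}}

```text
time: 9.13
tool_pos: [0.536, -0.0413, 0.1509]
tool_rot: [-0.394, 3.117, -0.002]
ft_force: [-2.6, -4.1, 5.0]
grip_width: 0.079
grasp_force: 49.0
```

```bash
python3 - <<'E'
from st import *
st(grip,m[2])
E
```

```text
t 9.13 pos [ 0.536  -0.0413  0.1509] F [-2.6 -4.1  5. ] M [-0.53  0.26  0.05] w 79.0 g 49.0 z [ 0.    -0.001 -1.   ] q [-0.2   0.46  1.8  -0.    0.88 -2.03]
shift [ 0.3 -6.2 54. ] turn 0.2
```

Request:
{"name": "drive_tool", "arguments": {
  "motion": "0 2.5 -0.2 0 77;0 5 -0.2 0 77;0 7.5 -0.2 0 77;0 10 -0.2 0 77;0 12.5 -0.2 0 77;0 15 -0.2 0 77;0 17.5 -0.2 0 77;0 20 -0.2 0 77;0 20 -0.2 0 77;0 20 -0.2 0 77"
}}

```text
time: 9.97
tool_pos: [0.5306, -0.0208, 0.1509]
tool_rot: [0.394, -3.116, -0.001]
ft_force: [-1.0, 0.8, 3.7]
grip_width: 0.0791
grasp_force: 48.8
```

```bash
python3 - <<'E'
from st import *
st(grip,m[2])
E
```

```text
t 9.97 pos [ 0.5306 -0.0208  0.1509] F [-1.   0.8  3.7] M [-0.29  0.1  -0.1 ] w 79.1 g 48.8 z [-0.     0.001 -1.   ] q [-0.17  0.45  1.82  0.    0.87 -1.99]
shift [  0.2 -27.5  53.9] turn 0.18
```

Request:
{"name": "drive_tool", "arguments": {
  "motion": "0 1 0 0 77;0 2 0 0 77;0 3 0 0 77;0 4 0 0 77;0 5 0 0 77;0 6 0 0 77;0 7 0 0 77;0 8 0 0 77;0 8.5 0 0 77;0 8.5 0 0 77"
}}

```text
time: 10.8
tool_pos: [0.5286, -0.013, 0.1508]
tool_rot: [0.394, -3.117, -0.0]
ft_force: [-0.7, -2.1, 2.1]
grip_width: 0.0791
grasp_force: 48.5
```

Request:
{"name": "drive_tool", "arguments": {
  "motion": "0 0.3 0 0 77;0 0.6 0 0 77;0 0.9 0 0 77;0 1.2 0 0 77;0 1.5 0 0 77;0 1.8 0 0 77;0 2 0 0 77;0 2 0 0 77;0 2 0 0 77;0 2 0 0 77"
}}

```text
time: 11.63
tool_pos: [0.5282, -0.0113, 0.1509]
tool_rot: [0.394, -3.117, -0.0]
ft_force: [-0.2, -0.6, 0.3]
grip_width: 0.0787
grasp_force: 48.3
```

```bash
python3 - <<'E'
from st import *
st(grip,m[2])
E
```

```text
t 11.63 pos [ 0.5282 -0.0113  0.1509] F [-0.2 -0.6  0.3] M [-0.42  0.01 -0.06] w 78.7 g 48.3 z [-0.  0. -1.] q [-0.15  0.45  1.82  0.    0.87 -1.97]
shift [  0.2 -37.4  53.9] turn 0.17
```

Request:
{"name": "drive_tool", "arguments": {
  "motion": "0 0.3 0 0 77;0 0.6 0 0 77;0 0.9 0 0 77;0 1.2 0 0 77;0 1.5 0 0 77;0 1.8 0 0 77;0 2 0 0 77;0 2 0 0 77;0 2 0 0 77;0 2 0 0 77"
}}

```text
time: 12.47
tool_pos: [0.5277, -0.0093, 0.1509]
tool_rot: [0.394, -3.117, -0.0]
ft_force: [-0.6, 0.0, -1.9]
grip_width: 0.0792
grasp_force: 48.6
```

Request:
{"name": "drive_tool", "arguments": {
  "motion": "0 0.3 0 0 77;0 0.6 0 0 77;0 0.9 0 0 77;0 1.2 0 0 77;0 1.5 0 0 77;0 1.5 0 0 77;0 1.5 0 0 77;0 1.5 0 0 77;0 1.5 0 0 77;0 1.5 0 0 77"
}}

```text
time: 13.3
tool_pos: [0.5273, -0.0078, 0.1509]
tool_rot: [0.394, -3.117, -0.0]
ft_force: [-0.5, 0.7, -1.5]
grip_width: 0.0789
grasp_force: 48.9
```

Request:
{"name": "drive_tool", "arguments": {
  "motion": "0 0.2 0 0 77;0 0.4 0 0 77;0 0.6 0 0 77;0 0.8 0 0 77;0 1.0 0 0 77;0 1.2 0 0 77;0 1.2 0 0 77;0 1.2 0 0 77;0 1.2 0 0 77;0 1.2 0 0 77"
}}

```text
time: 14.13
tool_pos: [0.527, -0.0067, 0.1509]
tool_rot: [0.394, -3.117, 0.0]
ft_force: [-0.3, 0.5, -1.9]
grip_width: 0.0789
grasp_force: 49.1
```

```bash
python3 - <<'E'
from st import *
st(grip,m[2])
a=vision.snapshot('top');b=vision.snapshot('side');save(a,'top3.png');save(b,'side3.png')
A=cv2.resize(a[120:210,235:355],None,fx=4,fy=4,interpolation=cv2.INTER_CUBIC);B=cv2.resize(b[145:205,300:360],None,fx=5,fy=6,interpolation=cv2.INTER_CUBIC)
c=np.zeros((360,780,3),np.uint8);c[:,:480]=A;c[:,480:]=B;save(cv2.convertScaleAbs(c,alpha=1.5),'slid.png')
E
```

```text
t 14.13 pos [ 0.527  -0.0067  0.1509] F [-0.3  0.5 -1.9] M [-0.    0.06  0.06] w 78.9 g 49.1 z [-0. -0. -1.] q [-0.14  0.45  1.83 -0.    0.87 -1.97]
shift [  0.2 -42.   53.9] turn 0.18
```

View pics/slid.png

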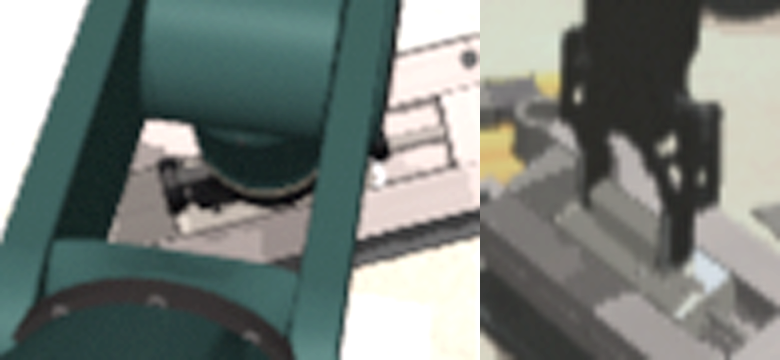

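The picture shows the pin bare at (415,132) and the back's front end almost at the stop, near (170,225). I'll keep creeping.

Request:
{"name": "drive_tool", "arguments": {
  "motion": "0 0.2 0 0 77;0 0.4 0 0 77;0 0.6 0 0 77;0 0.8 0 0 77;0 1.0 0 0 77;0 1.2 0 0 77;0 1.2 0 0 77;0 1.2 0 0 77;0 1.2 0 0 77;0 1.2 0 0 77"
}}

```text
time: 15.07
tool_pos: [0.5268, -0.0056, 0.1509]
tool_rot: [0.394, -3.117, 0.0]
ft_force: [-0.6, -0.5, -3.2]
grip_width: 0.0791
grasp_force: 49.2
```

Request:
{"name": "drive_tool", "arguments": {
  "motion": "0 0.2 0 0 77;0 0.4 0 0 77;0 0.6 0 0 77;0 0.8 0 0 77;0 1.0 0 0 77;0 1.0 0 0 77;0 1.0 0 0 77;0 1.0 0 0 77;0 1.0 0 0 77;0 1.0 0 0 77"
}}

```text
time: 15.9
tool_pos: [0.5265, -0.0047, 0.1509]
tool_rot: [0.394, -3.117, 0.0]
ft_force: [0.3, 0.3, -3.3]
grip_width: 0.0788
grasp_force: 49.2
```

Request:
{"name": "drive_tool", "arguments": {
  "motion": "0 0.2 0 0 77;0 0.4 0 0 77;0 0.6 0 0 77;0 0.8 0 0 77;0 1.0 0 0 77;0 1.0 0 0 77;0 1.0 0 0 77;0 1.0 0 0 77;0 1.0 0 0 77;0 1.0 0 0 77"
}}

```text
time: 16.73
tool_pos: [0.5263, -0.0039, 0.1509]
tool_rot: [-0.394, 3.117, -0.001]
ft_force: [0.4, -4.1, -1.6]
grip_width: 0.0792
grasp_force: 49.3
```

```bash
python3 - <<'E'
from st import *
st(grip,m[2])
E
```

```text
t 16.73 pos [ 0.5263 -0.0039  0.1509] F [ 0.4 -4.1 -1.6] M [-0.71 -0.01 -0.02] w 79.2 g 49.3 z [ 0.    -0.001 -1.   ] q [-0.14  0.45  1.83 -0.    0.87 -1.96]
shift [  0.2 -44.9  54. ] turn 0.18
```

Request:
{"name": "drive_tool", "arguments": {
  "motion": "0 0.1 0 0 77;0 0.2 0 0 77;0 0.3 0 0 77;0 0.4 0 0 77;0 0.5 0 0 77;0 0.5 0 0 77;0 0.5 0 0 77;0 0.5 0 0 77;0 0.5 0 0 77;0 0.5 0 0 77"
}}

```text
time: 17.57
tool_pos: [0.5264, -0.0039, 0.151]
tool_rot: [-0.394, 3.117, -0.002]
ft_force: [0.0, -6.3, -2.2]
grip_width: 0.0788
grasp_force: 49.3
```

```bash
python3 - <<'E'
from st import *
st(grip,m[2])
E
```

```text
t 17.57 pos [ 0.5264 -0.0039  0.151 ] F [ 0.  -6.3 -2.2] M [-1.16 -0.02 -0.05] w 78.8 g 49.3 z [ 0.    -0.001 -1.   ] q [-0.14  0.45  1.83 -0.    0.87 -1.96]
shift [  0.3 -44.9  54.1] turn 0.19
```

Contact with the stop is felt: 6 N and no further travel after 44 mm. I'll ease off 0.5 mm and lift square to the face.

Request:
{"name": "drive_tool", "arguments": {
  "motion": "0 -0.3 0 0 77;0 -0.3 0 0 77;0.6 -0.3 -1.9 0 77;1.5 -0.3 -4.8 0 77;2.8 -0.3 -8.6 0 77;4 -0.3 -12.4 0 77;5.3 -0.3 -16.2 0 77;6.5 -0.3 -20 0 77;8 -0.3 -24.7 0 77;9.3 -0.3 -28.5 0 77"
}}

```text
time: 18.4
tool_pos: [0.5165, -0.0051, 0.1798]
tool_rot: [0.393, -3.116, -0.002]
ft_force: [-0.2, -0.6, -3.1]
grip_width: 0.0788
grasp_force: 50.9
```

Request:
{"name": "drive_tool", "arguments": {
  "motion": "2 0 -6 0 77;4 0 -12 0 77;6 0 -18 0 77;9 0 -28 0 77;12 0 -38 0 77;15 0 -48 0 77;15 0 -58 0 77;15 0 -63 0 77;15 0 -63 0 77;15 0 -63 0 77"
}}

```text
time: 19.23
tool_pos: [0.503, -0.0096, 0.2429]
tool_rot: [-0.394, 3.116, -0.001]
ft_force: [-0.9, -0.8, -3.4]
grip_width: 0.079
grasp_force: 51.0
```

```bash
python3 - <<'E'
from st import *
tg=np.array([*((t[:2]+u[:2])/2),.2]);st(tg,t[2])
print('tray',t,u,'bay centre (tray) world',t[:2])
b=vision.snapshot('side');save(b,'side4.png')
c=cv2.resize(b[100:220,290:410],None,fx=5,fy=5,interpolation=cv2.INTER_CUBIC);save(cv2.convertScaleAbs(c,alpha=1.4),'lift.png')
E
```

```text
t 19.23 pos [ 0.503  -0.0096  0.2429] F [-0.9 -0.8 -3.4] M [-0.   -0.03 -0.02] w 79.0 g 51.0 z [ 0.001 -0.    -1.   ] q [-0.16  0.29  1.79 -0.    1.06 -1.98]
shift [  54.6 -288.1   43. ] turn 4.97
tray [ 0.52067178 -0.30412474  0.16446907] [ 0.52307407 -0.30032085  0.14311641] bay centre (tray) world [ 0.52067178 -0.30412474]
```

View pics/lift.png

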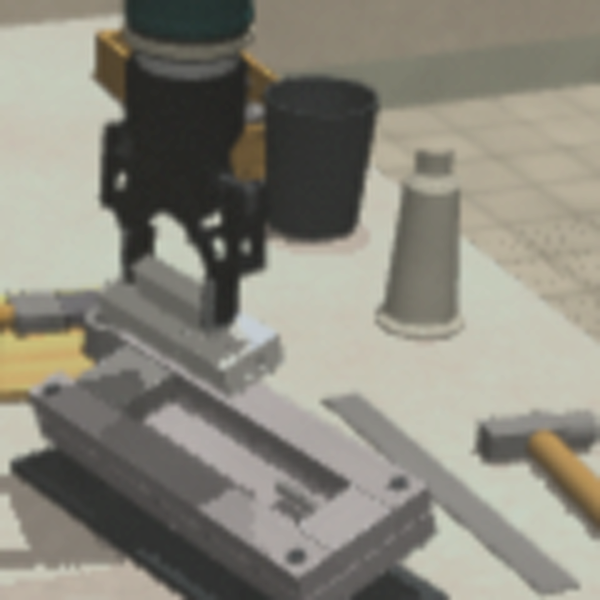

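The picture shows the back held clear of the mould, with its slab at (185,320) and the cavity empty. I'll carry it over the empty bay.

Request:
{"name": "drive_tool", "arguments": {
  "motion": "3 -12 0 0.5 77;8 -36 0 1 77;15 -65 0 1.5 77;23 -100 0 2 77;32 -140 5 2.5 77;41 -180 12 3 77;50 -218 20 3.5 77;58 -253 30 4 77;63 -276 38 4.5 77;65.2 -286 43 5 77"
}}

```text
time: 20.12
tool_pos: [0.5101, -0.3072, 0.1978]
tool_rot: [0.252, -3.131, 0.002]
ft_force: [0.4, -0.4, -1.6]
grip_width: 0.0789
grasp_force: 50.9
```

Request:
{"name": "drive_tool", "arguments": {
  "motion": "0 0 0 0 77;0 0 5 0 77;0 0 12 0 77;0 0 21 0 77;0 0 32 0 77;0 0 43 0 77;0 0 53 0 77;0 0 60 0 77;0 0 65 0 77;0 0 65 0 77"
}}

```text
time: 20.95
tool_pos: [0.5101, -0.3022, 0.133]
tool_rot: [0.257, -3.129, -0.002]
ft_force: [-0.0, 0.6, -2.8]
grip_width: 0.0789
grasp_force: 50.9
```

```bash
python3 - <<'E'
from st import *
st(np.array([.5111,-.3028,.103]),t[2])
b=vision.snapshot('side');save(b,'side5.png');a=vision.snapshot('top');save(a,'top5.png')
c=cv2.resize(b[190:300,310:430],None,fx=5,fy=5,interpolation=cv2.INTER_CUBIC);save(cv2.convertScaleAbs(c,alpha=1.4),'bay.png')
E
```

```text
t 20.95 pos [ 0.5101 -0.3022  0.133 ] F [-0.   0.6 -2.8] M [-0.07 -0.01 -0.01] w 78.9 g 50.9 z [-0.002  0.001 -1.   ] q [-0.65  0.55  1.69 -0.    0.91 -2.39]
shift [-0.9 -0.8 30. ] turn -0.02
```

View pics/bay.png

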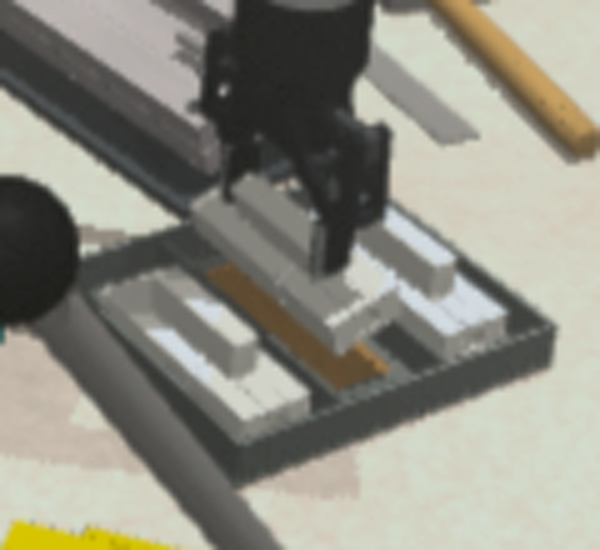

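The picture shows the tilted back above the empty bay, over the slip at (300,320), clear of both neighbours. I'll lower it until I feel contact.

Request:
{"name": "drive_tool", "arguments": {
  "motion": "-0.4 0 4 0 77;-0.9 -0.5 8 0 77;-0.9 -0.5 12 0 77;-0.9 -0.5 16 0 77;-0.9 -0.5 20 0 77;-0.9 -0.5 23 0 77;-0.9 -0.5 25 0 77;-0.9 -0.5 26 0 77;-0.9 -0.5 27 0 77;-0.9 -0.5 27 0 77"
}}

```text
time: 21.88
tool_pos: [0.5116, -0.3031, 0.1073]
tool_rot: [0.257, -3.131, 0.0]
ft_force: [0.2, -0.1, -2.4]
grip_width: 0.0785
grasp_force: 51.0
```

Request:
{"name": "drive_tool", "arguments": {
  "motion": "0 0 0.4 0 77;0 0 0.8 0 77;0 0 1.2 0 77;0 0 1.6 0 77;0 0 2 0 77;0 0 2.4 0 77;0 0 2.8 0 77;0 0 3.2 0 77;0 0 3.2 0 77;0 0 3.2 0 77"
}}

```text
time: 22.72
tool_pos: [0.5116, -0.3031, 0.1042]
tool_rot: [0.257, -3.131, 0.0]
ft_force: [0.3, 0.8, -3.1]
grip_width: 0.079
grasp_force: 51.0
```

```bash
python3 - <<'E'
from st import *
st(np.array([.5111,-.3028,.103]),t[2])
E
```

```text
t 22.72 pos [ 0.5116 -0.3031  0.1042] F [ 0.3  0.8 -3.1] M [-0.08 -0.02 -0.03] w 79.0 g 51.0 z [-0. -0. -1.] q [-0.65  0.59  1.7  -0.    0.85 -2.39]
shift [0.4 0.4 1.2] turn -0.03
```

Request:
{"name": "drive_tool", "arguments": {
  "motion": "0 0 0.3 0 77;0 0 0.6 0 77;0 0 0.9 0 77;0 0 1.2 0 77;0 0 1.5 0 77;0 0 1.8 0 77;0 0 2.1 0 77;0 0 2.4 0 77;0 0 2.7 0 77;0 0 2.7 0 77",
  "force": 22
}}

```text
time: 23.55
tool_pos: [0.5117, -0.3031, 0.102]
tool_rot: [-0.257, 3.131, -0.0]
ft_force: [-0.2, 1.2, 3.8]
grip_width: 0.0789
grasp_force: 51.8
```

```bash
python3 - <<'E'
from st import *
st(np.array([.5111,-.3028,.103]),t[2])
E
```

```text
t 23.55 pos [ 0.5117 -0.3031  0.102 ] F [-0.2  1.2  3.8] M [0.21 0.23 0.01] w 78.9 g 51.8 z [ 0. -0. -1.] q [-0.65  0.59  1.7  -0.    0.84 -2.39]
shift [ 0.6  0.4 -1. ] turn -0.02
```

Request:
{"name": "drive_tool", "arguments": {
  "motion": "-0.6 0 0.2 0 77;-1.2 0 0.3 0 77;-1.8 0 0.5 0 77;-2.4 0 0.7 0 77;-3 0 0.8 0 77;-3.6 0 1.0 0 77;-4.2 0 1.2 0 77;-4.6 0 1.4 0 77;-4.6 0 1.4 0 77;-4.6 0 1.4 0 77",
  "force": 20
}}

```text
time: 24.38
tool_pos: [0.5152, -0.3025, 0.1011]
tool_rot: [0.258, -3.129, 0.0]
ft_force: [-5.8, 0.4, 11.0]
grip_width: 0.0788
grasp_force: 53.0
```

```bash
python3 - <<'E'
from st import *
st(np.array([.5111,-.3028,.103]),t[2])
b=vision.snapshot('side');save(b,'side6.png')
c=cv2.resize(b[190:300,310:430],None,fx=5,fy=5,interpolation=cv2.INTER_CUBIC);save(cv2.convertScaleAbs(c,alpha=1.4),'piv.png')
E
```

```text
t 24.38 pos [ 0.5152 -0.3025  0.1011] F [-5.8  0.4 11. ] M [ 0.06  1.24 -0.02] w 78.8 g 53.0 z [-0.002 -0.    -1.   ] q [-0.65  0.6   1.7  -0.    0.85 -2.38]
shift [ 4.1  0.4 -1.9] turn 0.01
```

View pics/piv.png

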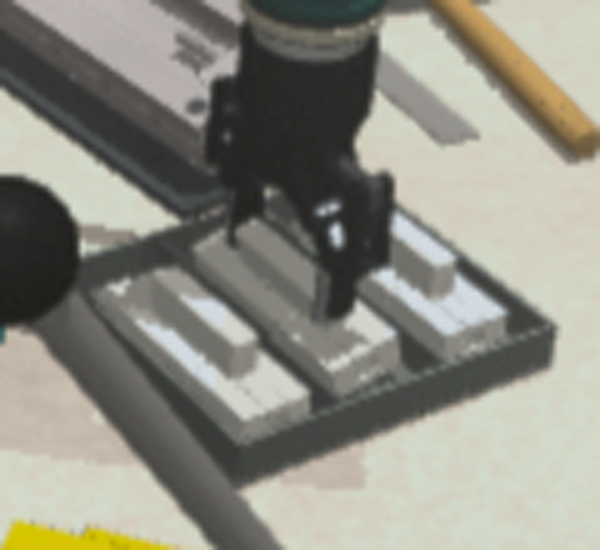

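Request:
{"name": "drive_tool", "arguments": {
  "motion": "-0.6 0 0.2 0 77;-1.2 0 0.4 0 77;-1.8 0 0.7 0 77;-2.4 0 0.9 0 77;-3 0 1.2 0 77;-3.6 0 1.4 0 77;-4 0 1.6 0 77;-4.4 0 1.8 0 77;-4.4 0 1.8 0 77;-4.4 0 1.8 0 77",
  "force": 20
}}

```text
time: 25.27
tool_pos: [0.5198, -0.3018, 0.0995]
tool_rot: [0.258, -3.13, 0.001]
ft_force: [-4.7, 0.9, 13.0]
grip_width: 0.0791
grasp_force: 54.0
```

```bash
python3 - <<'E'
from st import *
st(np.array([.5111,-.3028,.103]),t[2])
E
```

```text
t 25.27 pos [ 0.5198 -0.3018  0.0995] F [-4.7  0.9 13. ] M [ 0.21  1.18 -0.02] w 79.1 g 54.0 z [-0.001 -0.    -1.   ] q [-0.64  0.6   1.69 -0.    0.85 -2.37]
shift [ 8.8  0.4 -3.5] turn 0.01
```

Request:
{"name": "drive_tool", "arguments": {
  "motion": "-0.6 0 0.3 0 77;-1.2 0 0.6 0 77;-1.8 0 0.9 0 77;-2.4 0 1.2 0 77;-3 0 1.5 0 77;-3.6 0 1.8 0 77;-4 0 2.0 0 77;-4.2 0 2.2 0 77;-4.2 0 2.2 0 77;-4.2 0 2.2 0 77",
  "force": 20
}}

```text
time: 26.1
tool_pos: [0.5244, -0.301, 0.0975]
tool_rot: [0.258, -3.131, 0.001]
ft_force: [-4.2, 1.9, 14.0]
grip_width: 0.0789
grasp_force: 54.6
```

```bash
python3 - <<'E'
from st import *
st(np.array([.5111,-.3028,.103]),t[2])
b=vision.snapshot('side');save(b,'side7.png')
c=cv2.resize(b[200:290,320:425],None,fx=7,fy=6.6,interpolation=cv2.INTER_CUBIC);save(cv2.convertScaleAbs(c,alpha=1.4),'piv2.png')
E
```

```text
t 26.1 pos [ 0.5244 -0.301   0.0975] F [-4.2  1.9 14. ] M [ 0.27  1.09 -0.08] w 78.9 g 54.6 z [-0.    -0.001 -1.   ] q [-0.63  0.61  1.68 -0.    0.85 -2.37]
shift [13.4  0.4 -5.5] turn -0.02
```

View pics/piv2.png

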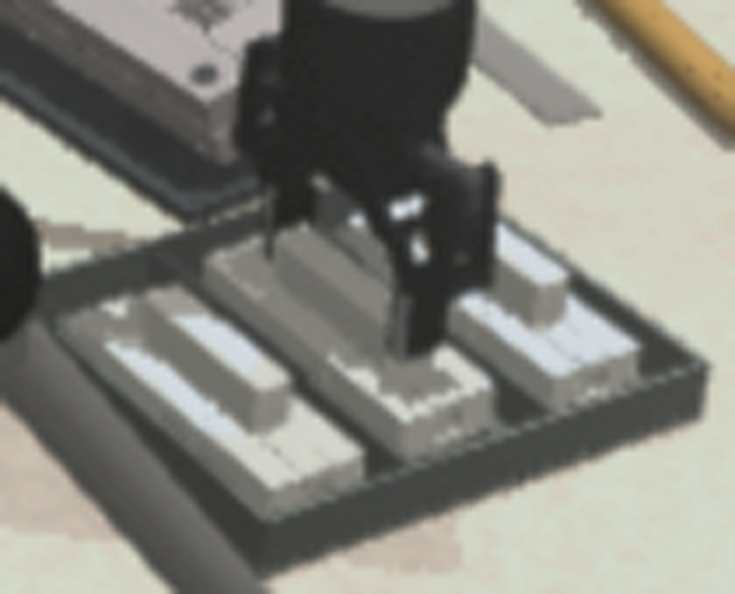

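The picture shows the back nearly level in the middle bay, with its end face (400–490, 380–460) parallel to its neighbours. I'll press a little more to seat it.

Request:
{"name": "drive_tool", "arguments": {
  "motion": "-0.3 0 0.2 0 77;-0.6 0 0.4 0 77;-0.9 0 0.6 0 77;-1.2 0 0.8 0 77;-1.2 0 1.0 0 77;-1.2 0 1.0 0 77;-1.2 0 1.0 0 77;-1.2 0 1.0 0 77;-1.2 0 1.0 0 77;-1.2 0 1.0 0 77",
  "force": 20
}}

```text
time: 26.98
tool_pos: [0.526, -0.3008, 0.0967]
tool_rot: [-0.258, 3.131, -0.001]
ft_force: [-1.9, 3.1, 14.6]
grip_width: 0.0787
grasp_force: 55.0
```

```bash
python3 - <<'E'
from st import *
st(np.array([.5111,-.3028,.103]),t[2])
E
```

```text
t 26.98 pos [ 0.526  -0.3008  0.0967] F [-1.9  3.1 14.6] M [ 0.48  0.96 -0.05] w 78.7 g 55.0 z [ 0.    -0.001 -1.   ] q [-0.63  0.61  1.68 -0.    0.85 -2.37]
shift [15.   0.4 -6.3] turn -0.01
```

Request:
{"name": "drive_tool", "arguments": {
  "motion": "-0.2 0 0.2 0 77;-0.4 0 0.4 0 77;-0.6 0 0.6 0 77;-0.8 0 0.8 0 77;-1 0 1.0 0 77;-1 0 1.2 0 77;-1 0 1.2 0 77;-1 0 1.2 0 77;-1 0 1.2 0 77;-1 0 1.2 0 77",
  "force": 20
}}

```text
time: 27.82
tool_pos: [0.5273, -0.3006, 0.0959]
tool_rot: [-0.258, 3.13, -0.001]
ft_force: [-2.2, 3.7, 17.5]
grip_width: 0.0789
grasp_force: 55.5
```

```bash
python3 - <<'E'
from st import *
st(np.array([.5111,-.3028,.103]),t[2])
E
```

```text
t 27.82 pos [ 0.5273 -0.3006  0.0959] F [-2.2  3.7 17.5] M [0.72 0.85 0.04] w 78.9 g 55.5 z [ 0.001 -0.001 -1.   ] q [-0.63  0.61  1.68  0.    0.85 -2.37]
shift [16.4  0.4 -7.1] turn -0.02
```

Request:
{"name": "drive_tool", "arguments": {
  "motion": "0 0 0 0 78.8;0 0 0 0 79;0 0 0 0 79.2;0 0 0 0 79.4;0 0 0 0 79.6;0 0 0 0 79.8;0 0 0 0 80;0 0 0 0 80.5;0 0 0 0 81;0 0 0 0 82",
  "force": 20
}}

```text
time: 28.65
tool_pos: [0.5266, -0.3007, 0.0937]
tool_rot: [0.258, -3.13, 0.0]
ft_force: [0.3, 0.3, 0.5]
grip_width: 0.0817
grasp_force: 0.0
```

```bash
python3 - <<'E'
from st import *
st(np.array([.5111,-.3028,.103]),t[2])
E
```

```text
t 28.65 pos [ 0.5266 -0.3007  0.0937] F [0.3 0.3 0.5] M [-0.06  0.05 -0.01] w 81.7 g 0.0 z [-0.001 -0.    -1.   ] q [-0.63  0.62  1.68 -0.    0.85 -2.37]
shift [15.7  0.5 -9.3] turn -0.02
```

Released, with no force on the tool. I'll open fully, rise slowly, then move away and check.

Request:
{"name": "drive_tool", "arguments": {
  "motion": "0 0 0 0 85.4;0 0 0 0 85.4;0 0 0 0 85.4;0 0 -1 0 85.4;0 0 -3 0 85.4;0 0 -6 0 85.4;0 0 -10 0 85.4;0 0 -15 0 85.4;0 0 -20 0 85.4;0 0 -20 0 85.4"
}}

```text
time: 29.48
tool_pos: [0.5275, -0.3011, 0.1153]
tool_rot: [-0.257, 3.129, -0.002]
ft_force: [0.8, 0.5, -0.2]
grip_width: 0.0854
grasp_force: 0.0
```

Request:
{"name": "drive_tool", "arguments": {
  "motion": "0 0 -6 0 85.4;0 0 -18 0 85.4;0 0 -36 0 85.4;0 0 -60 0 85.4;0 0 -85 0 85.4;0 0 -110 0 85.4;0 0 -135 0 85.4;0 0 -150 0 85.4;0 0 -155 0 85.4;0 0 -155 0 85.4"
}}

```text
time: 30.32
tool_pos: [0.5275, -0.301, 0.2712]
tool_rot: [-0.257, 3.128, -0.004]
ft_force: [-0.6, 0.1, -0.2]
grip_width: 0.0853
grasp_force: 0.0
```

Request:
{"name": "drive_tool", "arguments": {
  "motion": "0 20 0 0 85.4;0 50 0 0 85.4;0 85 0 0 85.4;0 120 0 0 85.4;0 155 0 0 85.4;0 190 0 0 85.4;0 225 0 0 85.4;0 260 0 0 85.4;0 280 0 0 85.4;0 280 0 0 85.4"
}}

```text
time: 31.15
tool_pos: [0.4785, -0.0206, 0.2675]
tool_rot: [0.262, -3.127, -0.004]
ft_force: [-0.2, 0.5, -0.4]
grip_width: 0.0853
grasp_force: 0.0
```

```bash
python3 - <<'E'
from st import *
st(np.array([.5111,-.3028,.103]),t[2])
a=vision.snapshot('top');b=vision.snapshot('side');save(a,'topE.png');save(b,'sideE.png')
def rect(o): 
    r=cv2.minAreaRect(np.argwhere(o['pixels'])[:,::-1].astype(np.float32));return np.round(r[0],1),np.round(r[1],1),round(r[2],1)
for c in('top','side'):
    for n in('brush_back','finished_a'):
        for o in models.outline_of(c,n)[:7]:
            if o['pixels'].any(): print(c,n,round(o['score'],2),*rect(o))
# expected slab rectangle extents for flat backs in each bay (top cam)
for x in(-72.5,0,72.5): print('bay',x,proj('top',W(np.array([[x,0,28.]]),t)).round(1),proj('side',W(np.array([[x,0,28.]]),t)).round(1))
# compare end-face heights of middle slab in the side view: fit flat model by brightness mask of near-white
E
```

```text
t 31.15 pos [ 0.4785 -0.0206  0.2675] F [-0.2  0.5 -0.4] M [-0.03 -0.03 -0.02] w 85.3 g 0.0 z [-0.004  0.002 -1.   ] q [-0.19  0.23  1.81  0.    1.11 -1.93]
shift [  14.2 -284.1  163.7] turn 0.16
top brush_back 0.94 [196.5 276. ] [39. 18.] 0.0
top brush_back 0.81 [400.4 254.3] [52.8 20.4] 81.6
top brush_back 0.8 [483.9 234.9] [20.9 53.7] 38.7
top brush_back 0.69 [410.7 169.3] [18.2 52. ] 80.5
top finished_a 0.86 [419.3 195.1] [18.1 52.8] 79.0
top finished_a 0.79 [407.8 144.2] [18.6 51.8] 80.8
side brush_back 0.89 [337.2 309.2] [58.2 22.6] 14.0
side brush_back 0.82 [286.1 258.8] [21.3 47.5] 74.1
side brush_back 0.79 [370.8 250.6] [44.9 16.7] 42.3
side brush_back 0.6 [228.1 180.6] [28.8 15.5] 56.3
side finished_a 0.86 [391.  243.9] [44.6 16.7] 40.1
side finished_a 0.76 [350.8 259.8] [46. 17.] 45.0
bay -72.5 [[417.3 195.8]] [[347.8 256.4]]
bay 0 [[412.3 170. ]] [[368.5 249.1]]
bay 72.5 [[407.3 144.5]] [[388.3 242.2]]
```

The back's outline in the middle bay matches the finished ones in both cameras: 18.2×52 px in the top view, 44.9×16.7 px in the side view. It lies centred, and the neighbours are where they were.

```bash
python3 -c "
from bench import manip
print(manip.finish_job())"
```

```text
the job is handed in; nothing more can be done
None
```

The brush back was slid off the pin to the stop (6 N), lifted square out of the mould, laid ridge up in the empty bay and handed in at about 31 s; outlines in both cameras match the finished backs, so it appears to lie flat, but I viewed 11 pictures against the limit of 10.

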